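Stir the beads, then hold the blower at its third click

TASK

Take the red-handled wooden stick out of its stand and stir the glass beads round in the steel pot with it until every bead has been shifted by at least half its own width, keeping them all in the pot. Then, with the stick still in the gripper, press the orange spring-return pad of the white blower down with the stick's tip, past the first and second clicks to the third (red mark), and hold it there against its spring: the program finishes while still holding the stick and keeping the dial at the third click. Touch the pad with the stick only, and leave the mug and the steel tumbler where they stand.

Things in the scene. Friction and masses are not known exactly. Their poses are not given: they have to be found in the camera images.
- stick_handle (a point): Centre of the grip zone of the stirring stick's red square handle. The stick stands upright in the stand, is 200 mm long and weighs about 80 g: handle 20 x 20 mm square, the top 72 mm (the stick's top is 32 mm above this point), below it a 16 mm round wooden shaft with a rounded tip. The tip is 168 mm below this point along the stick. Axes: z along the stick towards its top, x and y square to the handle's flats.
- stick_tip (a point): Lowest point of the stick's rounded tip, 168 mm below stick_handle; z along the stick towards its top.
- stand: Fixed dark wooden block 70 x 70 x 55 mm high, origin at the centre of its underside on the blue ledge (whose top is 40 mm above the surface the robot stands on), z up. A 19 mm square hole, 45 mm deep, in the middle of its top holds the lower 45 mm of the stick. It may stand on the robot's left or right.
- pot: Open steel pot with two black loop handles, fixed to the ledge, origin at the centre of its underside, z up. Outer radius 65 mm at the rim, wall 4 mm, height 50 mm, flat floor 5 mm up, nearly straight walls; the inside is about 57 mm or more in radius at bead height.
- bead0_center (a point): Centre of a loose bead, colour green, a ball 22 mm across, about 14 g, lying on the pot's floor some 36 mm from the pot's middle at the start (the middle is free).
- bead1_center (a point): Centre of a loose bead, colour red, a ball 22 mm across, about 14 g, lying on the pot's floor some 36 mm from the pot's middle at the start (the middle is free).
- bead2_center (a point): Centre of a loose bead, colour amber, a ball 22 mm across, about 14 g, lying on the pot's floor some 36 mm from the pot's middle at the start (the middle is free).
- bead3_center (a point): Centre of a loose bead, colour blue, a ball 22 mm across, about 14 g, lying on the pot's floor some 36 mm from the pot's middle at the start (the middle is free).
- bead4_center (a point): Centre of a loose bead, colour orange, a ball 22 mm across, about 14 g, lying on the pot's floor some 36 mm from the pot's middle at the start (the middle is free).
- bead5_center (a point): Centre of a loose bead, colour white, a ball 22 mm across, about 14 g, lying on the pot's floor some 36 mm from the pot's middle at the start (the middle is free).
- blower: Fixed white blower for drying beads. Origin on the ledge 90 mm in front of the dial's axle, z up, +x from the pad towards the casing. Casing 130 mm wide (y), from x = 102 to 252 mm, 158 mm high. It may stand on the robot's left or right, opposite the stand.
- dial_hinge (a point): Middle of the dial's level axle, which runs along the blower's y; 90 mm in +x and 85 mm above the blower's origin; axes as the blower's. The pad lies 90 mm from it, to the blower's -x.
- dial (a joint): Turn of the spring-return dial in rad, 0 released, growing as the pad is pressed down; end stop at 1.0. At value q the arm from the axle to the pad points to the blower's -x, raised above level by 0.40 - q rad. Clicks (detents) every 0.25 rad: first 0.25, second 0.50, third 0.75 (the red mark of the black scale beside the dial; the others are white). The force at the pad grows from about 3 N to 8 N, rippling by 1.7 N at the clicks; let go, it springs back to 0 from anywhere.
- pad (a point): Centre of the floor of the round orange dished pad at the end of the dial's arm, 90 mm from dial_hinge; the dish is 46 mm across with a rim 5 mm high and an inside radius of about 17 mm at the floor. The dish is level at q = 0.40. It is 120 mm above the ledge when released, 85 + 90 sin(0.40 - q) mm at q, so 54 mm at the third click. This point and its axes turn with the dial.
- mug: White ceramic mug, 76 mm across, 85 mm high, handle on its +y side; origin under its centre. Leave alone.
- tumbler: Steel tumbler, 68 mm across, 100 mm high; origin under its centre. Leave alone.
Mind the look-alikes: they are no part of the job. What is meant by the part that bears stick_handle is not green, and is the smaller of those in its own colour.

How it is judged:
By the outcome, as a careful person would: the job done as asked, in the order asked, and still so for the second after the job is handed in, while the arm keeps its last pose, push and grip.
It also fails if it takes over 58 s, if anything falls off the work surface, if the arm or the gripper's body presses on something with over 40 N, if the wrist force passes 120 N, or if a joint passes its speed limit or range.

ROBOT

A 6-joint arm with a two-finger parallel gripper is mounted at the origin on the work surface. World frame = base frame: x ahead of the robot, y to its left, z up, the work surface at z = 0. Lengths are in mm, angles in rad, forces in N, time in s.
With the tool pointing down it reaches from about 300 to 775 mm from the base axis. Payload 14.6 kg.
Tool frame: the origin (TCP) lies on the front face of the gripper's body, between the roots of the fingers; the fingertips stand 97 mm ahead of it and the grasp point (between the pads) lies 78 mm ahead of it; z points along the fingers, y is the line along which they close (so a half turn about z gives the same grasp; the last joint's range is limited). The gripper opens to 94 mm and grips with 3 to 60 N. Pads are 16 mm wide; open, the fingers measure 119 mm over their backs; the gripper's body (75 mm by 177 mm) begins 78 mm behind the grasp point.
Start: joints at [-1.232, 0.3, 1.521, -0, 1.321, -0.067], TCP at [217.107, -505.326, 302.646] pointing down, gripper open.
Joint ranges: [-3.03, 3.03], [-0.79, 2.21], [0.23, 2.52], [-1.04, 4.18], [0, 3.07], [-2.55, 2.55]. Speed limits (rad/s): [2.22, 2.22, 2.57, 3.14, 3.14, 3.14].

INTERFACE

Orientations are given as [roll, pitch, yaw] about the fixed x, y, z axes, in that order (R = Rz(yaw) Ry(pitch) Rx(roll)).
In Python, from cell import * gives the robot as it stands.
- The arm moves only by the tool carry_out, never from a script. Its arguments are lists of equal length, an entry for each row: "slide": the shift along the world's x, y, z scaled (see below), a list of three; "dr": the turn, a rotation vector about the world's x, y, z scaled (see below), a list of three; "gripper": the opening in per cent of the stroke, from 0 (shut) to 100 (fully open). A call has 1 to 10 rows; each row is the pose to reach, as a shift and turn from the pose commanded when the call began, turning the shorter way round; what a row does not reach only later rows make up. The controller multiplies each number of a shift by 0.25 m and each number of a turn by 360 degrees. A row lasts 1/12 s, in which the tool goes at most 41.7 mm and 7.16 degrees, less where a joint would pass 70% of its speed; a pose out of reach is approached as far as the arm can. A call with a number of a shift or a turn outside -1 to 1 is refused whole. A call with a gripper value outside its range is refused whole. The fingers move at their own pace and stop on an object; "newtons" is the grip in N (left out, the last holds). Time passes only in rows, so rows that repeat a pose let the fingers close. It gives the time, the measured TCP pose, the force, the opening and the grip force at its end, in the units of the state.
- read_state(): the state, without advancing time (a new reading comes with each control period).
- camera(name): name is "side" or "top"; returns the picture (400x640x3 uint8, red, green, blue); there is no depth.
- camera_model(name): a dict with "vfov" (degrees; the focal length in pixels is half the picture's height over the tangent of half this angle, whatever the lens; pixels are square), "cx", "cy" (the principal point, pixels), "k1" (the pictures are not rectified: a ray, as slopes to the right and down, at radius r is drawn at 1 + k1 r^2 times it, then the intrinsics apply), "R" (3x3) and "t" (3): a world point X has camera coordinates R X + t. Camera axes: x right, y down, z forward; pixel columns grow to the right and rows downward; lengths in mm; the calibration is good to about 2 mm. A picture is of the moment at which its call begins. camera_model takes no time and is no camera call.
- sign_off(): hands the job in; it is judged then, once.
The state is a dict: "clock": time; "joints": joint angles; "qd": joint speeds; "effort": joint torques, N m; "eef_pos": TCP position; "eef_rot": TCP orientation; "wrist_force": force on the tool from outside, world axes, zero at the start; "moment": the same for the moment, N m; "finger_gap": finger opening in mm; "finger_force": force on a finger pad.
Only numpy, scipy, OpenCV 4.12 (cv2) and the standard library are available. Lean on these libraries where they do the work, as an engineer would, in place of code of your own. Each camera call takes 0.05 s, during which the arm holds its last target. There are 200 camera calls.

## Working session

There is one attempt and no reset: what is moved stays moved. The work goes in short steps, Python scripts to look and compute and a tool call to move; the robot and the scene stay as the last step left them, time stands still between calls to the robot, and variables do not carry over. Pictures are saved under pics/ and viewed, at most 10 in all, crops included, and the job is handed in when it is done.

Besides the shell and the picture viewer there is one more tool, called after "Request:" as a command line: name --argument value ..., lists and objects as JSON in quotes. carry_out: Moves the arm, as the interface text tells. Its arguments: {"type":"object","properties":{"slide":{"type":"array","items":{"type":"array","items":{"type":"number","minimum":-1,"maximum":1}}},"dr":{"type":"array","items":{"type":"array","items":{"type":"number","minimum":-1,"maximum":1}}},"gripper":{"type":"array","items":{"type":"number"}},"newtons":{"type":"number"}},"required":["slide","dr","gripper"]}

```bash
mkdir -p pics; cat > h.py <<'E'
from cell import *
import numpy as np, cv2
def cam(n):
    m=camera_model(n); f=200/np.tan(np.radians(m['vfov'])/2)
    return m,f,np.array(m['R']),np.array(m['t'])
def ray(n,u,v):
    m,f,R,t=cam(n)
    d=np.array([(u-m['cx'])/f,(v-m['cy'])/f]); s=d.copy()
    for _ in range(30): s=d/(1+m['k1']*(s@s))
    return -R.T@t, R.T@np.array([s[0],s[1],1])
def at_z(n,u,v,z):
    c,d=ray(n,u,v); return c+d*(z-c[2])/d[2]
def proj(n,X):
    m,f,R,t=cam(n); p=R@np.array(X,float)+t; s=p[:2]/p[2]; s=s*(1+m['k1']*(s@s))
    return s*f+[m['cx'],m['cy']]
def tri(pts):
    A=np.zeros((3,3));b=np.zeros(3)
    for n,u,v in pts:
        c,d=ray(n,u,v); d/=np.linalg.norm(d); P=np.eye(3)-np.outer(d,d); A+=P;b+=P@c
    return np.linalg.solve(A,b)
def save(n,name,crop=None,s=1):
    im=camera(n)[...,::-1].copy()
    cv2.imwrite('pics/full_'+name,im)
    if crop: x0,y0,x1,y1=crop; im=im[y0:y1,x0:x1]
    cv2.imwrite('pics/'+name,cv2.resize(im,None,fx=s,fy=s,interpolation=cv2.INTER_CUBIC))
E
python3 - <<'E'
from h import *
save('top','t0.png',None,1.25); save('side','s0.png',None,1.25)
for n in('top','side'):
    m,f,R,t=cam(n); print(n,f,m['cx'],m['cy'],m['k1'],-R.T@t,R.round(3).tolist())
print(read_state())
E
```

```text
top 447.55917777995285 317.3056690075903 199.1814657481097 0.041627201013295596 [ 410.59290834   -7.16478715 1252.40784302] [[-0.027, -1.0, 0.004], [-0.99, 0.026, -0.139], [0.139, -0.008, -0.99]]
side 451.32624311676994 320.2828291286455 199.25038408955814 -0.07462543187972219 [424.91222497 843.71659341 801.15368847] [[-0.99, -0.142, -0.018], [-0.071, 0.602, -0.796], [0.124, -0.786, -0.606]]
{'clock': 0.1, 'joints': array([-1.23158142e+00,  3.00413388e-01,  1.52153090e+00, -3.16198524e-05,
        1.32070905e+00, -6.66076806e-02]), 'qd': array([ 9.42409976e-04, -2.15639742e-03, -1.42041897e-03,  5.46384963e-05,
        2.54130101e-04, -2.29514313e-03]), 'effort': array([ 2.26321165e-03, -5.32634282e+01, -3.53280008e+01,  7.09765172e-02,
        2.35175702e-02, -8.00884709e-05]), 'eef_pos': array([ 217.06755602, -505.19949709,  302.13916365]), 'eef_rot': array([-3.14053228e+00, -4.00375741e-05,  4.05830404e-01]), 'wrist_force': array([0.12028283, 0.28152589, 0.15248863]), 'moment': array([-0.02014812, -0.04294744,  0.01510528]), 'finger_force': 0.0, 'finger_gap': 93.88606106374353}
```

View pics/t0.png

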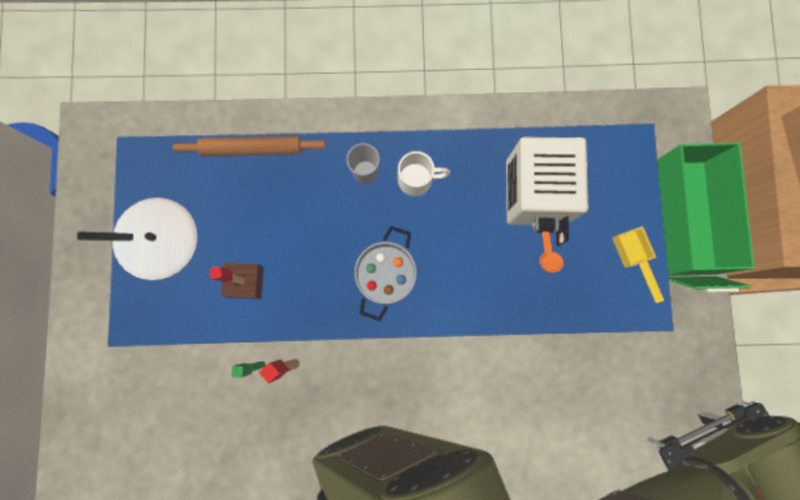

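View pics/s0.png

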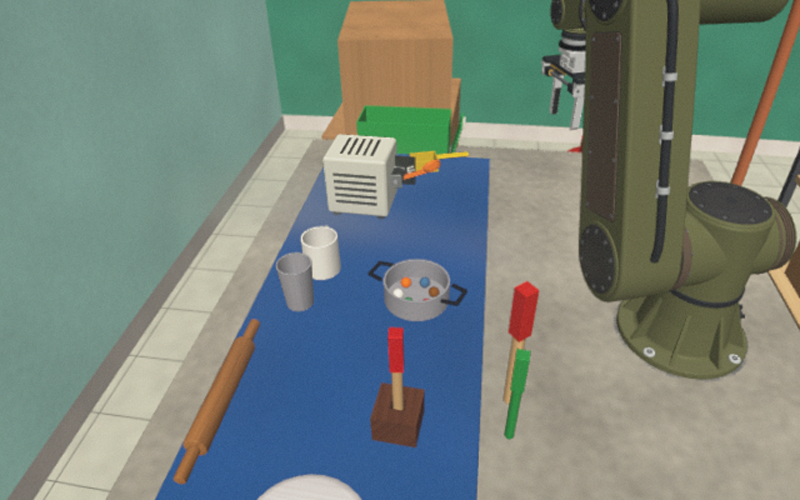

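The top view (1.25×) shows the stand at (242,280) with the target red handle's top at (217,273). It also shows the pot at (386,273), the blower at (546,180) with its orange pad at (551,261), the tumbler at (363,160) and the mug at (416,172). The larger red stick and the green one stand off the ledge at (272,370) and (240,370). I'll enlarge these areas in one composite.

```bash
python3 - <<'E'
from h import *
t=cv2.imread('pics/full_t0.png'); s=cv2.imread('pics/full_s0.png')
def c(im,x,y,w,h,k): return cv2.resize(im[y:y+h,x:x+w],(w*k,h*k),interpolation=cv2.INTER_CUBIC)
# each tile 400x300 : 80x60 at x5
A=np.hstack([c(t,150,190,80,60,5),c(t,270,185,80,60,5)])
B=np.hstack([c(t,395,160,80,60,5),c(s,280,255,80,100,4)[:300,:320],np.zeros((300,80,3),np.uint8)])
cv2.imwrite('pics/c1.png',np.vstack([A,B]))
C=np.hstack([c(s,300,115,80,60,5),c(s,295,195,80,60,5)])
D=np.hstack([c(s,290,255,80,60,5),c(s,290,300,80,60,5)])
cv2.imwrite('pics/c2.png',np.vstack([C,D]))
E
```

```text
(no output)
```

View pics/c1.png

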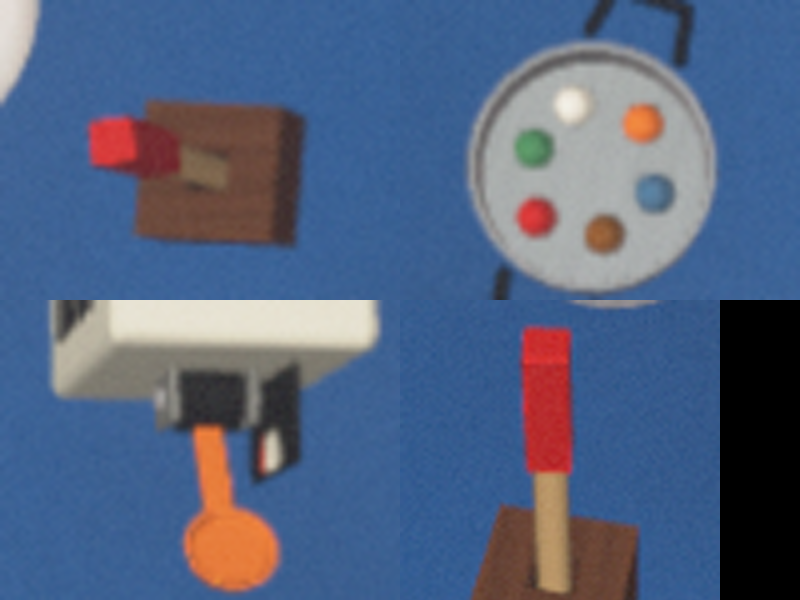

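View pics/c2.png

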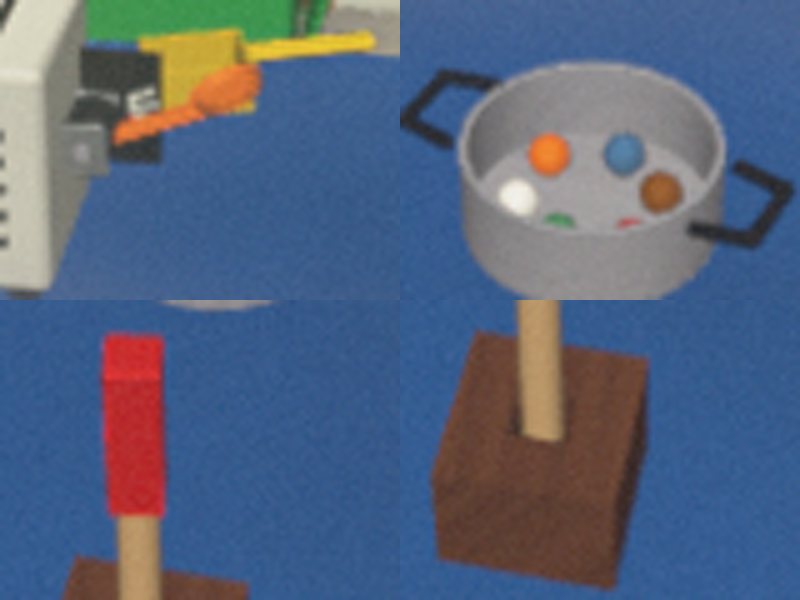

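Composite c1/c2 (×5 crops) gives these:
- **Handle top face:** top tile (113,143), side tile (134,359).
- **Stand top corners:** (148,100), (282,106), (277,243) and (135,236).
- **Pot rim:** x 68..317, y 40..292 in its top tile.
- **Pad:** (232,248) in its top tile, (227,90) in its side tile.
- **Beads:** all six are visible in the top tile.

```bash
python3 - <<'E'
from h import *
def px(x,y,x0,y0,k=5): return (x+.5)/k-.5+x0,(y+.5)/k-.5+y0
a=lambda n,p,z: at_z(n,*p,z).round(1)
T=px(113,143,150,190);S=px(134,359-300,290,255)
print('handle top',a('top',T,250),a('side',S,250),tri([('top',*T),('side',*S)]).round(1))
q=[(148,100),(282,106),(277,243),(135,236)]
Q=np.array([at_z('top',*px(x,y,150,190),95) for x,y in q]); print('stand top',Q.round(1).tolist(),Q.mean(0).round(1))
Q=[(475-400,332-300),(648-400,357-300),(618-400,520-300)]
print('stand side corners',[a('side',px(x,y,290,300),95).tolist() for x,y in Q[:2]])
q=[(90,121),(133,118),(137,164),(95,168)]
print('handle corners top',[a('top',px(x,y,150,190),250).tolist() for x,y in q])
q=[(106,37),(162,37),(165,80),(104,82)]
print('handle corners side',[a('side',px(x,y,290,255),250).tolist() for x,y in q])
print('pot',[a('top',px(x,y,270,185),90).tolist() for x,y in[(68,166),(317,166),(192,40),(192,292)]], [a('side',px(x,y,295,195),90).tolist() for x,y in[(59,148),(326,148),(192,62),(192,240)]])
for n,(x,y) in dict(g=(135,148),r=(137,216),am=(204,234),bl=(255,193),o=(243,123),w=(173,104)).items(): print(n,a('top',px(x,y,270,185),56))
P=px(232,248,395,160);PS=px(227,90,300,115)
print('pad',a('top',P,162),a('side',PS,162),tri([('top',*P),('side',*PS)]).round(1))
print('casing front top edge',[a('top',px(x,y,395,160),198).tolist() for x,y in[(112,42),(372,42)]],'base/left', a('top',px(55,97,395,160),40))
# casing from full t0 (1.25 scaled)
for x,y in[(521,138),(587,138),(587,205),(521,205)]: print(a('top',px(x,y,0,0,1.25),198))
print('axle barrel',a('top',px(212,100,395,160),135),[a('top',px(x,y,395,160),125).tolist() for x,y in[(170,70),(252,70)]])
E
```

```text
handle top [516.5 310.2 250. ] [517.3 314.6 250. ] [517.4 311.3 246.6]
stand top [[554.8, 341.7, 95.0], [549.8, 272.8, 95.0], [479.0, 274.8, 95.0], [484.7, 347.1, 95.0]] [517.  309.1  95. ]
stand side corners [[550.4, 276.1, 95.0], [481.2, 279.8, 95.0]]
handle corners top [[526.7, 320.5, 250.0], [527.5, 301.5, 250.0], [506.8, 299.4, 250.0], [505.6, 317.9, 250.0]]
handle corners side [[528.4, 305.5, 250.0], [509.4, 303.1, 250.0], [505.6, 322.9, 250.0], [525.7, 326.4, 250.0]]
pot [[526.6, 73.6, 90.0], [523.1, -56.1, 90.0], [591.3, 7.4, 90.0], [459.4, 10.6, 90.0]] [[589.3, 23.7, 90.0], [460.8, 8.2, 90.0], [533.2, -50.9, 90.0], [517.4, 80.9, 90.0]]
g [538.7  39.9  56. ]
r [502.1  39.6  56. ]
am [491.5   4.   56. ]
bl [512.7 -23.9  56. ]
o [550.6 -18.5  56. ]
w [562.   18.9  56. ]
pad [ 530.3 -317.9  162. ] [ 529.2 -310.3  162. ] [ 530.4 -319.4  157. ]
casing front top edge [[627.2, -256.8, 198.0], [623.7, -380.7, 198.0]] base/left [ 629.7 -261.2   40. ]
[ 770.5 -264.1  198. ]
[ 766.6 -392.   198. ]
[ 633.7 -382.7  198. ]
[ 637.2 -256.7  198. ]
axle barrel [ 608.8 -320.5  135. ] [[626.8, -302.9, 125.0], [625.6, -344.6, 125.0]]
```

Request:
carry_out --slide '[[0, 0, 0.4], [0, 0, 0.48], [0, 0, 0.48], [0.3, 0.9, 0.48], [0.3, 0.9, 0.48], [0.3, 0.9, 0.48], [0.3, 0.9, 0.48], [0.3, 0.9, 0.48], [0.3, 0.9, 0.48], [0.3, 0.9, 0.48]]' --dr '[[0, 0, 0], [0, 0, 0], [0, 0, 0], [0, 0, 0.07], [0, 0, 0.07], [0, 0, 0.07], [0, 0, 0.07], [0, 0, 0.07], [0, 0, 0.07], [0, 0, 0.07]]' --gripper '[100, 100, 100, 100, 100, 100, 100, 100, 100, 100]'

```text
clock: 0.93
eef_pos: [293.0, -276.8, 423.2]
eef_rot: [3.14, -0.0, 0.849]
wrist_force: [-0.2, -0.0, -0.1]
finger_gap: 93.6
finger_force: 0.0
```

Request:
carry_out --slide '[[0.3, 0.9, 0], [0.3, 0.9, 0], [0.3, 0.9, 0], [0.3, 0.9, 0], [0.3, 0.9, 0], [0.3, 0.9, 0], [0.3, 0.9, 0]]' --dr '[[0, 0, 0.07], [0, 0, 0.07], [0, 0, 0.07], [0, 0, 0.07], [0, 0, 0.07], [0, 0, 0.07], [0, 0, 0.07]]' --gripper '[100, 100, 100, 100, 100, 100, 100]'

```text
clock: 1.52
eef_pos: [368.0, -52.1, 422.5]
eef_rot: [-3.141, -0.001, 1.29]
wrist_force: [-0.5, -0.9, -0.2]
finger_gap: 93.4
finger_force: 0.0
```

Request:
carry_out --slide '[[0.3, 0.9, 0], [0.3, 0.9, 0], [0.3, 0.9, 0], [0.3, 0.9, 0], [0.3, 0.9, 0], [0.3, 0.9, 0], [0.3, 0.9, 0]]' --dr '[[0, 0, 0.0644], [0, 0, 0.0644], [0, 0, 0.0644], [0, 0, 0.0644], [0, 0, 0.0644], [0, 0, 0.0644], [0, 0, 0.0644]]' --gripper '[100, 100, 100, 100, 100, 100, 100]'

```text
clock: 2.1
eef_pos: [443.3, 172.5, 421.4]
eef_rot: [-3.139, -0.0, 1.693]
wrist_force: [-0.5, -0.6, -1.1]
finger_gap: 94.0
finger_force: 0.0
```

Request:
carry_out --slide '[[0.3, 0.565, 0], [0.3, 0.565, 0], [0.3, 0.565, 0], [0.3, 0.565, 0], [0.3, 0.565, 0], [0.3, 0.565, 0], [0.3, 0.565, 0]]' --dr '[[0, 0, 0], [0, 0, 0], [0, 0, 0], [0, 0, 0], [0, 0, 0], [0, 0, 0], [0, 0, 0]]' --gripper '[100, 100, 100, 100, 100, 100, 100]'

```text
clock: 2.68
eef_pos: [517.5, 309.5, 422.4]
eef_rot: [-3.141, 0.0, 1.689]
wrist_force: [-0.3, 0.3, 0.6]
finger_gap: 94.1
finger_force: 0.0
```

Request:
carry_out --slide '[[0, 0, -0.15], [0, 0, -0.3], [0, 0, -0.4], [0, 0, -0.507], [0, 0, -0.507], [0, 0, -0.507]]' --dr '[[0, 0, 0], [0, 0, 0], [0, 0, 0], [0, 0, 0], [0, 0, 0], [0, 0, 0]]' --gripper '[100, 100, 100, 100, 100, 100]'

```text
clock: 3.18
eef_pos: [517.1, 309.6, 296.7]
eef_rot: [-3.141, 0.0, 1.689]
wrist_force: [0.5, 0.3, -0.1]
finger_gap: 94.0
finger_force: 0.0
```

```bash
python3 - <<'E'
from h import *
save('side','s1.png'); save('top','t1.png')
a=cv2.imread('pics/full_s1.png')[190:370,240:440]; b=cv2.imread('pics/full_t1.png')[130:310,100:300]
cv2.imwrite('pics/c3.png',cv2.resize(np.hstack([a,b]),(800,360),interpolation=cv2.INTER_CUBIC))
E
```

```text
(no output)
```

View pics/c3.png

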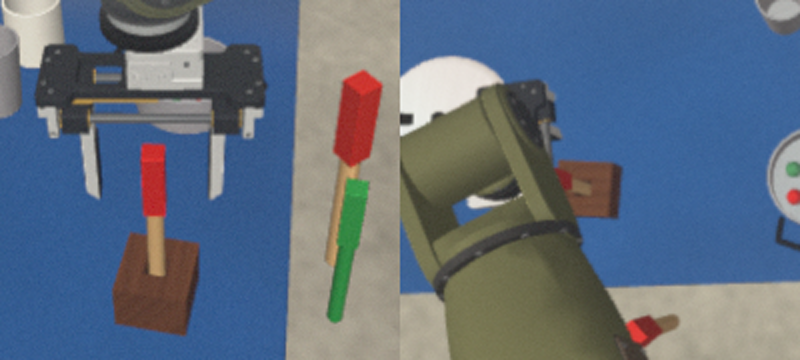

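The crop shows the red handle (153,180) upright and midway between the open fingers (90..218), with fingertips about 20 mm above its lower end, as planned. Closing.

Request:
carry_out --slide '[[0, 0, 0], [0, 0, 0], [0, 0, 0], [0, 0, 0], [0, 0, 0], [0, 0, 0], [0, 0, 0], [0, 0, 0]]' --dr '[[0, 0, 0], [0, 0, 0], [0, 0, 0], [0, 0, 0], [0, 0, 0], [0, 0, 0], [0, 0, 0], [0, 0, 0]]' --gripper '[0, 0, 0, 0, 0, 0, 0, 0]' --newtons 50

```text
clock: 3.95
eef_pos: [517.1, 310.9, 295.9]
eef_rot: [-3.142, 0.0, 1.69]
wrist_force: [0.6, 0.6, -0.4]
finger_gap: 44.1
finger_force: 0.0
```

Request:
carry_out --slide '[[0, 0, 0], [0, 0, 0], [0, 0, 0], [0, 0, 0], [0, 0, 0], [0, 0, 0], [0, 0, 0], [0, 0, 0]]' --dr '[[0, 0, 0], [0, 0, 0], [0, 0, 0], [0, 0, 0], [0, 0, 0], [0, 0, 0], [0, 0, 0], [0, 0, 0]]' --gripper '[0, 0, 0, 0, 0, 0, 0, 0]' --newtons 50

```text
clock: 4.62
eef_pos: [517.1, 310.9, 295.9]
eef_rot: [3.142, -0.0, 1.69]
wrist_force: [0.2, 0.2, -0.8]
finger_gap: 19.9
finger_force: 50.0
```

Request:
carry_out --slide '[[0, 0, 0.05], [0, 0, 0.12], [0, 0, 0.2], [0, 0, 0.3], [0, 0, 0.4], [0, 0, 0.5], [0, 0, 0.5], [0, 0, 0.5]]' --dr '[[0, 0, 0], [0, 0, 0], [0, 0, 0], [0, 0, 0], [0, 0, 0], [0, 0, 0], [0, 0, 0], [0, 0, 0]]' --gripper '[0, 0, 0, 0, 0, 0, 0, 0]'

```text
clock: 5.28
eef_pos: [517.1, 310.9, 421.6]
eef_rot: [3.14, -0.001, 1.69]
wrist_force: [-1.3, 0.8, -1.4]
finger_gap: 20.1
finger_force: 50.0
```

```bash
python3 - <<'E'
from h import *
save('side','s2.png'); save('top','t2.png')
a=cv2.imread('pics/full_s2.png')[150:350,220:420]; b=cv2.imread('pics/full_t2.png')[110:310,120:320]
cv2.imwrite('pics/c4.png',cv2.resize(np.hstack([a,b]),(800,400),interpolation=cv2.INTER_CUBIC))
print(read_state()['wrist_force'],proj('side',[517,311,175]),proj('side',[517,311,375]))
E
```

```text
[ 0.14884299  0.32056957 -1.01293997] [317.86009048 294.27525436] [315.03633821 207.04025181]
```

View pics/c4.png

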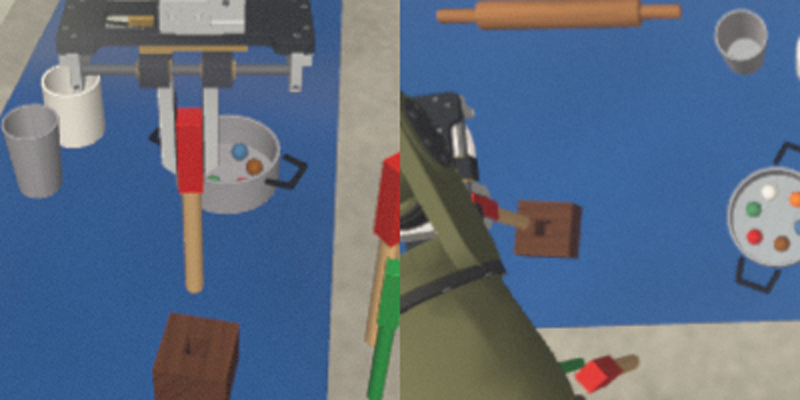

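Stick held straight: its tip is at (317,296) against a prediction of (318,294). Next I move over the pot's middle (525,11) and work out the stirring rows.

Request:
carry_out --slide '[[0, -0.1, 0], [0.016, -0.22, 0], [0.016, -0.36, 0], [0.016, -0.5, 0], [0.016, -0.62, 0], [0.016, -0.72, 0], [0.016, -0.8, 0], [0.016, -0.8, 0]]' --dr '[[0, 0, 0], [0, 0, 0], [0, 0, 0], [0, 0, 0], [0, 0, 0], [0, 0, 0], [0, 0, 0], [0, 0, 0]]' --gripper '[0, 0, 0, 0, 0, 0, 0, 0]'

```text
clock: 6.05
eef_pos: [521.1, 108.0, 419.7]
eef_rot: [-3.14, 0.001, 1.687]
wrist_force: [-0.9, 0.6, -1.3]
finger_gap: 19.8
finger_force: 50.0
```

Request:
carry_out --slide '[[0.008, -0.12, 0], [0.016, -0.25, 0], [0.016, -0.35, 0], [0.016, -0.4, 0], [0.016, -0.4, 0], [0.016, -0.4, 0], [0.016, -0.4, 0]]' --dr '[[0, 0, 0], [0, 0, 0], [0, 0, 0], [0, 0, 0], [0, 0, 0], [0, 0, 0], [0, 0, 0]]' --gripper '[0, 0, 0, 0, 0, 0, 0]'

```text
clock: 6.63
eef_pos: [525.1, 12.0, 420.5]
eef_rot: [-3.141, -0.0, 1.691]
wrist_force: [-0.3, 0.8, -0.8]
finger_gap: 19.5
finger_force: 50.0
```

```bash
python3 - <<'E'
from h import *
s=read_state(); print(s['eef_pos'],s['wrist_force'])
save('side','s3.png'); save('top','t3.png')
a=cv2.imread('pics/full_s3.png')[100:300,240:440]; b=cv2.imread('pics/full_t3.png')[110:310,220:420]
cv2.imwrite('pics/c5.png',cv2.resize(np.hstack([a,b]),(800,400),interpolation=cv2.INTER_CUBIC))
x,y,z=s['eef_pos']; print('tip px pred',proj('side',[x,y,z-246]),proj('side',[525,11,85]))
a=np.radians(40+22.5*np.arange(0,42))
P=.152*np.c_[np.cos(a),np.sin(a)]
print('C',np.r_[[P[0]/2],P[:9]].round(3).tolist())
print('D',(P[9:19]-P[8]).round(3).tolist())
print('E',(P[19:29]-P[18]).round(3).tolist())
E
```

```text
[525.14286984  12.02999778 420.49015841] [-0.31441485  0.78057433 -0.77992937]
tip px pred [333.18618587 195.32499778] [333.32431414 224.45401188]
C [[0.058, 0.049], [0.116, 0.098], [0.07, 0.135], [0.013, 0.151], [-0.046, 0.145], [-0.098, 0.116], [-0.135, 0.07], [-0.151, 0.013], [-0.145, -0.046], [-0.116, -0.098]]
D [[0.046, -0.037], [0.103, -0.054], [0.162, -0.047], [0.214, -0.019], [0.251, 0.028], [0.268, 0.084], [0.261, 0.143], [0.233, 0.195], [0.187, 0.233], [0.13, 0.249]]
E [[-0.059, -0.006], [-0.111, -0.035], [-0.148, -0.081], [-0.165, -0.138], [-0.158, -0.197], [-0.13, -0.249], [-0.083, -0.286], [-0.026, -0.303], [0.032, -0.296], [0.084, -0.268]]
```

View pics/c5.png

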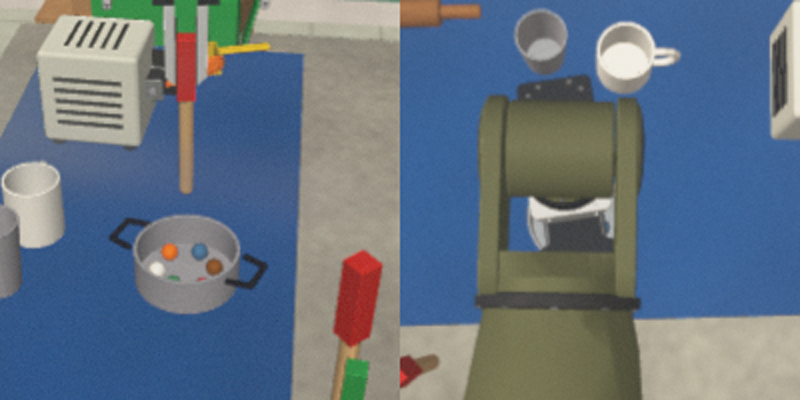

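The tip is at (333.5,196.5), matching the prediction (333,195) above the pot's middle. Descending and stirring.

Request:
carry_out --slide '[[0, 0, -0.1], [0, 0, -0.22], [0, 0, -0.34], [0, 0, -0.43], [0, 0, -0.47], [0, 0, -0.49], [0, 0, -0.49]]' --dr '[[0, 0, 0], [0, 0, 0], [0, 0, 0], [0, 0, 0], [0, 0, 0], [0, 0, 0], [0, 0, 0]]' --gripper '[0, 0, 0, 0, 0, 0, 0]'

```text
clock: 7.32
eef_pos: [525.2, 11.3, 298.4]
eef_rot: [-3.141, -0.0, 1.691]
wrist_force: [0.5, 0.1, -0.7]
finger_gap: 19.4
finger_force: 50.0
```

Request:
carry_out --slide '[[0.058, 0.049, 0], [0.116, 0.098, 0], [0.07, 0.135, 0], [0.013, 0.151, 0], [-0.046, 0.145, 0], [-0.098, 0.116, 0], [-0.135, 0.07, 0], [-0.151, 0.013, 0], [-0.145, -0.046, 0], [-0.116, -0.098, 0]]' --dr '[[0, 0, 0], [0, 0, 0], [0, 0, 0], [0, 0, 0], [0, 0, 0], [0, 0, 0], [0, 0, 0], [0, 0, 0], [0, 0, 0], [0, 0, 0]]' --gripper '[0, 0, 0, 0, 0, 0, 0, 0, 0, 0]'

```text
clock: 8.15
eef_pos: [496.5, -13.5, 301.3]
eef_rot: [3.136, -0.001, 1.69]
wrist_force: [3.1, 6.2, 2.7]
finger_gap: 19.9
finger_force: 50.0
```

Request:
carry_out --slide '[[0.046, -0.037, 0], [0.103, -0.054, 0], [0.162, -0.047, 0], [0.214, -0.019, 0], [0.251, 0.028, 0], [0.268, 0.084, 0], [0.268, 0.084, 0]]' --dr '[[0, 0, 0], [0, 0, 0], [0, 0, 0], [0, 0, 0], [0, 0, 0], [0, 0, 0], [0, 0, 0]]' --gripper '[0, 0, 0, 0, 0, 0, 0]'

```text
clock: 8.73
eef_pos: [562.8, 9.3, 299.3]
eef_rot: [-3.138, -0.001, 1.692]
wrist_force: [-9.0, 0.7, 1.3]
finger_gap: 19.4
finger_force: 50.0
```

```bash
python3 - <<'E'
from h import *
s=read_state(); print(s['eef_pos'],s['wrist_force'])
save('side','s4.png',(260,150,420,270),5)
E
```

```text
[562.78901984   9.25124474 299.30607618] [-9.00130076  0.72827471  1.31628892]
```

View pics/s4.png

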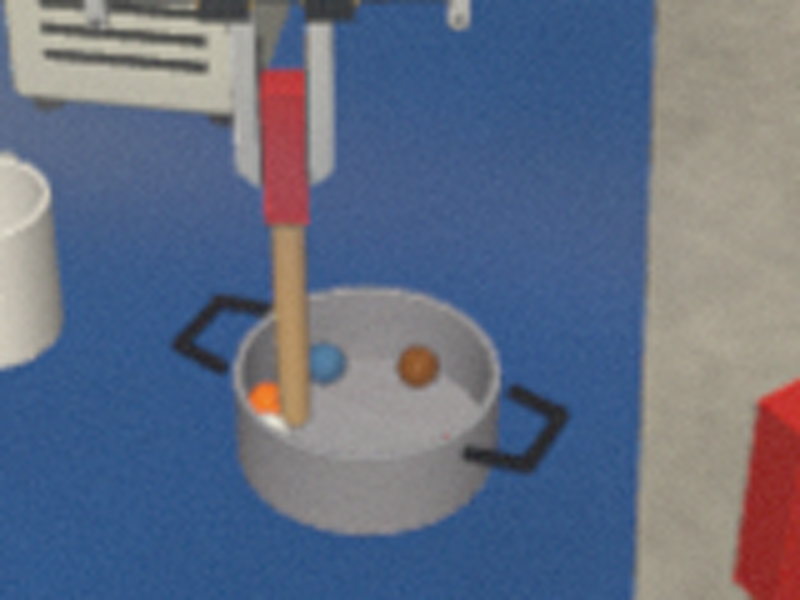

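The crop shows the stick upright at the pot's far side (295,415). The amber (418,367), blue (325,362) and orange (265,398) beads have moved and all look to be inside. I'll return to the middle, lift, back off and measure the beads by colour from above.

Request:
carry_out --slide '[[-0.05, 0.004, 0], [-0.1, 0.009, 0], [-0.151, 0.013, 0], [-0.151, 0.013, 0], [-0.151, 0.013, 0.1], [-0.151, 0.013, 0.22], [-0.151, 0.013, 0.35], [-0.151, 0.013, 0.45], [-0.151, 0.013, 0.49], [-0.151, 0.013, 0.49]]' --dr '[[0, 0, 0], [0, 0, 0], [0, 0, 0], [0, 0, 0], [0, 0, 0], [0, 0, 0], [0, 0, 0], [0, 0, 0], [0, 0, 0], [0, 0, 0]]' --gripper '[0, 0, 0, 0, 0, 0, 0, 0, 0, 0]'

```text
clock: 9.62
eef_pos: [525.8, 10.7, 423.6]
eef_rot: [3.137, 0.001, 1.69]
wrist_force: [1.0, 0.7, -0.7]
finger_gap: 19.6
finger_force: 50.0
```

Request:
carry_out --slide '[[0, -0.12, 0], [0, -0.26, 0], [0, -0.4, 0], [0, -0.54, 0], [0, -0.66, 0], [0, -0.76, 0], [0, -0.8, 0], [0, -0.8, 0]]' --dr '[[0, 0, 0], [0, 0, 0], [0, 0, 0], [0, 0, 0], [0, 0, 0], [0, 0, 0], [0, 0, 0], [0, 0, 0]]' --gripper '[0, 0, 0, 0, 0, 0, 0, 0]'

```text
clock: 10.28
eef_pos: [525.3, -191.0, 419.1]
eef_rot: [-3.139, -0.001, 1.688]
wrist_force: [0.3, 0.3, -1.8]
finger_gap: 19.4
finger_force: 50.0
```

```bash
python3 - <<'E'
from h import *
s=read_state(); print(s['eef_pos'],s['wrist_force'])
save('top','t5.png'); save('side','s5.png')
t=cv2.imread('pics/full_t5.png');sd=cv2.imread('pics/full_s5.png')
c=lambda im,x,y,w,h,k:cv2.resize(im[y:y+h,x:x+w],(w*k,h*k),interpolation=cv2.INTER_CUBIC)
cv2.imwrite('pics/c6.png',np.hstack([c(t,270,185,80,60,5),c(sd,300,80,100,75,4)]))
E
```

```text
[ 525.31016032 -190.96771903  419.12767222] [ 0.33742082  0.25419648 -1.8269912 ]
```

View pics/c6.png

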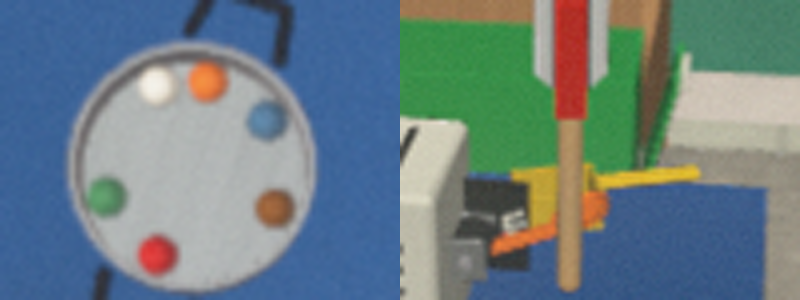

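Bead tile positions before and after (1.92 px/mm):

| Bead | Before | Now | Shift (mm) |
|---|---|---|---|
| green | (135,148) | (106,196) | 29 |
| red | (137,216) | (157,255) | 23 |
| amber | (204,234) | (275,208) | 39 |
| blue | (255,193) | (267,120) | 39 |
| orange | (243,123) | (208,81) | 28 |
| white | (173,104) | (158,85) | about 12.6 |

White is marginal against the 11 mm needed, so I'll stir it further. The side tile shows the stick upright and firmly held.

Request:
carry_out --slide '[[0, 0.12, 0], [0, 0.26, 0], [0, 0.4, 0], [0, 0.54, 0], [0, 0.66, 0], [0, 0.76, 0], [0, 0.8, 0], [0, 0.8, 0], [0, 0.8, 0]]' --dr '[[0, 0, 0], [0, 0, 0], [0, 0, 0], [0, 0, 0], [0, 0, 0], [0, 0, 0], [0, 0, 0], [0, 0, 0], [0, 0, 0]]' --gripper '[0, 0, 0, 0, 0, 0, 0, 0, 0]'

```text
clock: 11.13
eef_pos: [525.2, 11.1, 420.9]
eef_rot: [-3.142, 0.0, 1.692]
wrist_force: [-0.5, -1.1, -1.2]
finger_gap: 19.6
finger_force: 50.0
```

Request:
carry_out --slide '[[0, 0, -0.1], [0, 0, -0.22], [0, 0, -0.34], [0, 0, -0.43], [0, 0, -0.47], [0, 0, -0.49], [0, 0, -0.49]]' --dr '[[0, 0, 0], [0, 0, 0], [0, 0, 0], [0, 0, 0], [0, 0, 0], [0, 0, 0], [0, 0, 0]]' --gripper '[0, 0, 0, 0, 0, 0, 0]'

```text
clock: 11.72
eef_pos: [525.5, 10.0, 298.3]
eef_rot: [-3.141, -0.0, 1.689]
wrist_force: [1.0, 0.3, -1.2]
finger_gap: 19.7
finger_force: 50.0
```

Request:
carry_out --slide '[[0.06, -0.036, 0], [0.115, -0.072, 0], [0.126, -0.052, 0], [0.132, -0.032, 0], [0.136, -0.01, 0], [0.135, 0.012, 0], [0.132, 0.032, 0], [0.06, 0.015, 0], [0, 0, 0], [0, 0, 0]]' --dr '[[0, 0, 0], [0, 0, 0], [0, 0, 0], [0, 0, 0], [0, 0, 0], [0, 0, 0], [0, 0, 0], [0, 0, 0], [0, 0, 0], [0, 0, 0]]' --gripper '[0, 0, 0, 0, 0, 0, 0, 0, 0, 0]'

```text
clock: 12.55
eef_pos: [523.8, 11.2, 299.1]
eef_rot: [3.14, 0.0, 1.691]
wrist_force: [0.9, 0.6, -0.6]
finger_gap: 20.0
finger_force: 50.0
```

Request:
carry_out --slide '[[0, 0, 0.08], [0, 0, 0.2], [0, 0, 0.34], [0, 0, 0.45], [0, 0, 0.54], [0, 0, 0.57], [0, 0, 0.57]]' --dr '[[0, 0, 0], [0, 0, 0], [0, 0, 0], [0, 0, 0], [0, 0, 0], [0, 0, 0], [0, 0, 0]]' --gripper '[0, 0, 0, 0, 0, 0, 0]'

```text
clock: 13.13
eef_pos: [525.6, 11.2, 442.5]
eef_rot: [3.138, 0.0, 1.691]
wrist_force: [-0.0, 0.2, -0.4]
finger_gap: 19.7
finger_force: 50.0
```

Request:
carry_out --slide '[[0, -0.12, 0], [0, -0.26, 0], [0, -0.4, 0], [0, -0.54, 0], [0, -0.66, 0], [0, -0.76, 0], [0, -0.8, 0], [0, -0.8, 0]]' --dr '[[0, 0, 0], [0, 0, 0], [0, 0, 0], [0, 0, 0], [0, 0, 0], [0, 0, 0], [0, 0, 0], [0, 0, 0]]' --gripper '[0, 0, 0, 0, 0, 0, 0, 0]'

```text
clock: 13.8
eef_pos: [525.4, -190.8, 438.9]
eef_rot: [-3.139, -0.001, 1.688]
wrist_force: [-0.1, -0.1, -1.2]
finger_gap: 19.8
finger_force: 50.0
```

```bash
python3 - <<'E'
from h import *
s=read_state(); print(s['eef_pos'],s['wrist_force'])
save('top','t6.png'); save('side','s6.png')
t=cv2.imread('pics/full_t6.png');sd=cv2.imread('pics/full_s6.png')
c=lambda im,x,y,w,h,k:cv2.resize(im[y:y+h,x:x+w],(w*k,h*k),interpolation=cv2.INTER_CUBIC)
cv2.imwrite('pics/c7.png',np.hstack([c(t,270,185,80,60,5),c(sd,300,80,100,75,4)]))
x,y,z=s['eef_pos']; print('tip pred in tile',(proj('side',[x,y,z-246])-[300,80])*4+[400,0])
E
```

```text
[ 525.369387   -190.77626008  438.93030763] [-0.10659166 -0.11374248 -1.24381015]
tip pred in tile [568.77225784 256.81064529]
```

View pics/c7.png

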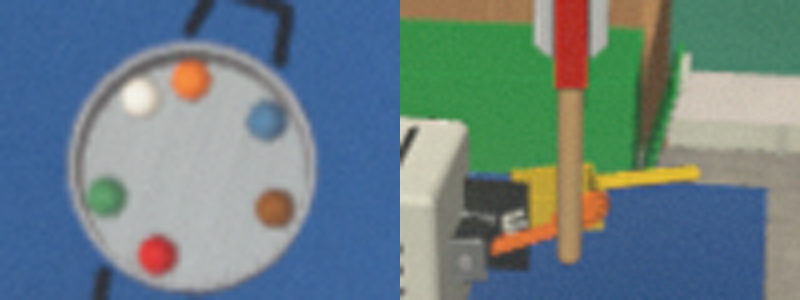

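White is now at (139,97), 18 mm from its start. All six beads are in the pot and shifted by at least 18 mm, and the stick's tip (569,262) is still where predicted. I've now viewed the ten pictures allowed, so any later checks will be numeric. Next, I go above the pad.

Request:
carry_out --slide '[[0, -0.1, 0], [0.01, -0.23, 0], [0.02, -0.36, 0], [0.02, -0.46, 0], [0.02, -0.516, 0], [0.02, -0.516, 0], [0.02, -0.516, -0.06], [0.02, -0.516, -0.108], [0.02, -0.516, -0.108]]' --dr '[[0, 0, 0], [0, 0, 0], [0, 0, 0], [0, 0, 0], [0, 0, 0], [0, 0, 0], [0, 0, 0], [0, 0, 0], [0, 0, 0]]' --gripper '[0, 0, 0, 0, 0, 0, 0, 0, 0]' --newtons 60

```text
clock: 14.65
eef_pos: [530.7, -316.3, 411.7]
eef_rot: [-3.139, -0.002, 1.692]
wrist_force: [0.6, 0.8, -1.7]
finger_gap: 19.3
finger_force: 60.0
```

```bash
cat >> h.py <<'E'
def orange(n,f,box):
    im=cv2.imread(f); h=cv2.cvtColor(im,cv2.COLOR_BGR2HSV)
    m=cv2.inRange(h,(5,150,150),(16,255,255)); k=np.zeros_like(m); x0,y0,x1,y1=box; k[y0:y1,x0:x1]=m[y0:y1,x0:x1]
    n,l,s,c=cv2.connectedComponentsWithStats(k); i=1+s[1:,4].argmax(); return s[i].tolist(),c[i].round(1).tolist()
E
python3 - <<'E'
from h import *
s=read_state(); print(s['eef_pos'],s['wrist_force'])
save('side','s7.png'); save('top','t7.png')
for f in('s0','s7'): print(f,orange('side',f'pics/full_{f}.png',(300,100,380,200)))
for f in('t0','t7'): print(f,orange('top',f'pics/full_{f}.png',(395,160,475,225)))
x,y,z=s['eef_pos']; print(proj('side',[x,y,z-246]),proj('top',[x,y,z-246]),proj('side',[530,-318,160]),proj('top',[530,-318,160]))
# stick tip in side: print column of pixel colours below the predicted tip
im=cv2.imread('pics/full_s7.png'); u,v=proj('side',[x,y,z-246]).round().astype(int)
for r in range(v-14,v+8,2): print(r,im[r,u-8:u+9:2].tolist())
E
```

```text
[ 530.71917224 -316.31579625  411.65480105] [ 0.57890761  0.84095498 -1.67042215]
s0 ([323, 128, 29, 16, 155], [339.2, 134.9])
s7 ([323, 128, 29, 16, 140], [338.3, 135.6])
t0 ([432, 185, 18, 33, 308], [439.6, 204.6])
t7 ([432, 185, 18, 33, 244], [438.4, 203.7])
[344.70077356 130.45806465] [440.74109092 208.85494718] [344.97676097 131.90915602] [440.80837163 209.39856166]
116 [[77, 149, 64], [79, 146, 63], [76, 139, 72], [97, 139, 171], [106, 151, 184], [84, 128, 139], [76, 148, 58], [77, 145, 59], [76, 142, 59]]
118 [[78, 147, 63], [82, 148, 65], [79, 139, 73], [99, 140, 170], [106, 150, 183], [84, 128, 137], [78, 146, 60], [77, 147, 61], [75, 145, 58]]
120 [[78, 147, 70], [72, 146, 72], [77, 142, 86], [98, 136, 168], [108, 151, 186], [86, 128, 138], [77, 146, 61], [80, 146, 62], [84, 151, 65]]
122 [[58, 172, 204], [57, 168, 198], [60, 159, 189], [98, 139, 170], [103, 146, 181], [85, 127, 141], [80, 148, 76], [80, 148, 74], [82, 152, 83]]
124 [[57, 168, 198], [56, 167, 199], [61, 158, 188], [99, 140, 171], [109, 153, 184], [83, 125, 149], [49, 170, 202], [59, 185, 222], [54, 187, 222
[... 195 characters left out ...]
 162, 192], [102, 142, 174], [104, 148, 179], [86, 124, 176], [49, 108, 206], [97, 104, 156], [143, 95, 59]]
130 [[58, 166, 197], [54, 163, 197], [59, 134, 201], [102, 142, 177], [107, 149, 180], [75, 118, 185], [53, 113, 219], [70, 97, 166], [144, 99, 69]]
132 [[60, 164, 197], [59, 135, 222], [60, 125, 228], [56, 112, 210], [59, 110, 198], [56, 118, 219], [54, 110, 208], [70, 98, 160], [142, 95, 66]]
134 [[59, 153, 205], [59, 114, 214], [57, 116, 219], [55, 116, 216], [57, 117, 218], [55, 116, 215], [55, 107, 187], [125, 100, 101], [143, 100, 66]]
136 [[59, 121, 221], [58, 101, 182], [57, 96, 172], [56, 98, 181], [55, 106, 187], [65, 134, 207], [66, 162, 191], [124, 109, 92], [142, 95, 66]]
```

The tip lines up with the dish's centre in both cameras: predicted (440.7,208.9) against dish (440.9,209.1) from above, and column 344.5 against 345 from the side. Pressing along the pad's arc, first part.

Request:
carry_out --slide '[[0, 0, -0.016], [0, 0, -0.032], [-0.006, 0, -0.05], [-0.012, 0, -0.066], [-0.017, 0, -0.083], [-0.021, 0, -0.1], [-0.024, 0, -0.118], [-0.026, 0, -0.136], [-0.026, 0, -0.136]]' --dr '[[0, 0, 0], [0, 0, 0], [0, 0, 0], [0, 0, 0], [0, 0, 0], [0, 0, 0], [0, 0, 0], [0, 0, 0], [0, 0, 0]]' --gripper '[0, 0, 0, 0, 0, 0, 0, 0, 0]' --newtons 60

```text
clock: 15.5
eef_pos: [523.8, -318.3, 379.2]
eef_rot: [-3.141, -0.0, 1.69]
wrist_force: [1.8, 2.0, 5.2]
finger_gap: 19.8
finger_force: 60.0
```

```bash
python3 - <<'E'
from h import *
s=read_state(); print(s['eef_pos'],s['wrist_force'],s['moment'])
save('side','s8.png'); save('top','t8.png')
print(orange('side','pics/full_s8.png',(300,100,380,200)),orange('top','pics/full_t8.png',(395,160,475,225)))
print(proj('side',[523.5,-318,134]),proj('side',[530,-318,160]))
E
```

```text
[ 523.81806692 -318.28439055  379.18081428] [1.78289533 1.99251366 5.16783979] [ 0.58010082 -0.71510488 -0.00116692]
([323, 136, 32, 9, 149], [339.2, 141.7]) ([430, 186, 16, 36, 264], [436.3, 206.5])
[347.04837667 139.81206598] [344.97676097 131.90915602]
```

Request:
carry_out --slide '[[-0.001, 0, -0.018], [-0.002, 0, -0.036], [-0.001, 0, -0.054], [0, 0, -0.072], [0.002, 0, -0.09], [0.005, 0, -0.108], [0.009, 0, -0.125], [0.014, 0, -0.142], [0.02, 0, -0.16], [0.02, 0, -0.16]]' --dr '[[0, 0, 0], [0, 0, 0], [0, 0, 0], [0, 0, 0], [0, 0, 0], [0, 0, 0], [0, 0, 0], [0, 0, 0], [0, 0, 0], [0, 0, 0]]' --gripper '[0, 0, 0, 0, 0, 0, 0, 0, 0, 0]' --newtons 60

```text
clock: 16.43
eef_pos: [528.9, -318.4, 339.4]
eef_rot: [-3.141, 0.0, 1.69]
wrist_force: [-1.3, 0.5, 7.9]
finger_gap: 19.8
finger_force: 60.0
```

Request:
carry_out --slide '[[0, 0, 0], [0, 0, 0], [0, 0, 0]]' --dr '[[0, 0, 0], [0, 0, 0], [0, 0, 0]]' --gripper '[0, 0, 0]'

```text
clock: 16.68
eef_pos: [528.7, -318.5, 340.1]
eef_rot: [-3.141, 0.0, 1.69]
wrist_force: [-1.6, 2.4, 7.3]
finger_gap: 19.8
finger_force: 60.0
```

```bash
python3 - <<'E'
from h import *
s=read_state(); print(s['eef_pos'],s['eef_rot'],s['wrist_force'],s['moment'])
save('side','s9.png'); save('top','t9.png')
print(orange('side','pics/full_s9.png',(300,100,380,200)),orange('top','pics/full_t9.png',(395,160,475,225)))
# predicted side pixel of pad centre/arm end/far rim vs q, calibrated by q=0
for q in (0,.3,.65,.7,.75,.8,.85):
    a=.4-q; r=113 
    hx,hz=613,125
    print(q,[proj('side',[hx-R*np.cos(a)+5*np.sin(a),-318,hz+R*np.sin(a)+5*np.cos(a)]).round(1).tolist() for R in(67,90,113)])
im=cv2.imread('pics/full_s9.png'); h=cv2.cvtColor(im,cv2.COLOR_BGR2HSV); m=cv2.inRange(h,(4,140,110),(17,255,255))
for r in range(128,170): 
    c=np.where(m[r,315:365])[0]
    if len(c): print(r,c.min()+315,c.max()+315,len(c))
E
```

```text
[ 528.67308504 -318.49435198  340.06533398] [-3.14093946e+00  4.47426801e-04  1.68996979e+00] [-1.64674701  2.43436761  7.29535421] [ 0.51474154  0.40913273 -0.01932691]
([322, 144, 31, 13, 140], [338.5, 150.5]) ([426, 186, 14, 36, 244], [432.7, 206.3])
0 [[337.1, 132.8], [344.3, 130.5], [351.6, 128.1]]
0.3 [[339.2, 138.6], [346.9, 138.3], [354.7, 138.1]]
0.65 [[339.1, 145.4], [346.5, 147.5], [353.9, 149.6]]
0.7 [[338.9, 146.4], [346.2, 148.8], [353.5, 151.2]]
0.75 [[338.6, 147.3], [345.8, 150.0], [352.9, 152.7]]
0.8 [[338.3, 148.2], [345.3, 151.2], [352.3, 154.2]]
0.85 [[337.9, 149.1], [344.7, 152.4], [351.5, 155.6]]
144 323 326 4
145 322 329 8
146 322 330 9
147 323 342 11
148 326 342 13
149 328 349 16
150 331 350 15
151 333 351 15
152 335 352 16
153 338 352 15
154 341 352 12
155 342 352 11
156 344 350 7
```

The three checks agree the dial is at about 0.75. Tip kinematics give 0.756, the side view of the dish gives 0.74–0.75, and the push is about 8 N. Handing in.

```bash
python3 -c "
from cell import *
print(sign_off())"
```

```text
the job is handed in; nothing more can be done
None
```

The job is handed in but the verdict was not shown: all six beads are still in the pot and moved at least 18 mm, and the gripped stick is holding the dial at the third click (about 0.75 rad).

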